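# Shut the filled specimen cases

## Robot

A 6-joint arm with a two-finger parallel gripper is mounted at the origin on the work surface. World frame = base frame: x ahead of the robot, y to its left, z up, the work surface at z = 0. Lengths are in m, angles in rad, forces in N, time in s.
With the tool pointing down it reaches from about 0.275 to 0.85 m from the base axis. Payload 19 kg.
Tool frame: the origin (TCP) lies at the very end of the fingers, on their centre line; the grasp point (between the pads) lies 19 mm behind it; x points along the fingers, y is the direction in which the jaws open and shut, and the axes are right-handed (so a half turn about x gives the same grasp; the last joint's range is limited). The gripper opens to 85 mm and grips with 20 to 120 N. Pads are 22 mm wide; open, the fingers measure 114 mm over their backs; the gripper's body (76 mm by 85 mm) begins 54 mm behind the grasp point. The pads swing forward as they close: fully open they stand 13 mm farther back than shut.
Start: joints at [-1.369, 0.15, 1.437, -0, 1.554, -0.134], TCP at [0.189, -0.543, 0.231] pointing down, gripper open.
Joint ranges: [-2.8, 2.8], [-0.68, 2.1], [0.12, 2.68], [-1.39, 4.53], [0.16, 2.79], [-2.81, 2.81]. Speed limits (rad/s): [1.89, 1.89, 2.22, 3.01, 3.01, 3.01].

## Interface

Orientations are given as a unit quaternion [w, x, y, z].
In Python, from station import status, capture, camera_model, order gives the robot as it stands. The module is installed in compiled form; this text tells all that it offers.
- The arm moves only by the tool move_arm, never from a script. Its argument "series" is a list of rows, each a list of 5 numbers: the shift along the tool's x, y, z in units of 25 mm (1.0 is 25 mm), then the turn about the tool's x in units of 6 degrees (1.0 is 6 degrees), then the finger opening in mm, from 0 to 85.4. In form: [[x, y, z, roll, jaw], ...]. A call has 1 to 8 rows; each row is the pose to reach, as a shift and turn from the pose commanded when the call began, along the tool's axes at that moment; what a row does not reach only later rows make up. A row lasts 1/12 s, in which the tool goes at most 41.7 mm and 7.16 degrees, less where a joint would pass 70% of its speed; a pose out of reach is approached as far as the arm can. A call with a gripper value outside its range is refused whole. The fingers move at their own pace and stop on an object; "force" is the grip in N (left out, the last holds). Time passes only in rows, so rows that repeat a pose let the fingers close. It gives the time, the measured TCP pose, the force and the opening at its end, in the units of the state.
- status.state(): the state, without advancing time (a new reading comes with each control period).
- capture(name): name is "scene" or "top" or "wrist"; returns (picture, depth): 420x560x3 uint8, blue, green, red; 420x560 float32, m along the optical axis (not along the pixel's ray), 0 where there is no reading.
- camera_model(name): a dict with "fovy" (degrees; the focal length in pixels is half the picture's height over the tangent of half this angle, whatever the lens; pixels are square), "cx", "cy" (the principal point, pixels), "origin" and "rotation" of the camera in the world. Camera axes: x right, y down, z forward; pixel columns grow to the right and rows downward; lengths in m; the calibration is good to about 2 mm. A picture is of the moment at which its call begins: read the wrist's pose just before it. camera_model takes no time and is no camera call; for the wrist camera it gives the pose at the moment of the call.
- order.sign_off(): hands the job in, once; it reports no verdict.
The state is a dict: "time": time; "joint_positions": joint angles; "dq": joint speeds; "joint_efforts": joint torques, N m; "ee_pos": TCP position; "orientation": TCP orientation; "contact_force": force on the tool from outside, world axes, zero at the start; "ft_torque": the same for the moment, N m; "finger_gap": finger opening in m.
Only numpy, scipy, OpenCV 4.12 (cv2) and the standard library are available. Lean on these libraries where they do the work, as an engineer would, in place of code of your own. Each camera call takes 0.05 s, during which the arm holds its last target.

## Task

Two of the three small specimen cases on the copying table hold a specimen, one is empty. Press the hinged clear cover of each filled case down from above until its catch holds it fully shut, and leave the empty case open.

Things in the scene. Friction and masses are not known exactly. Their poses are not given: they have to be found in the camera images.
- cover_coil: Cover, 110 mm long x 84 wide, grey frame with clear pane, of the case holding a coiled fossil (flat brown spiral, 55 mm). All covers alike: origin mid hinge line, 30 mm above the table, on the case's robot side; x runs along the cover to its free edge (level when shut, tilted up 0.5 to 0.8 rad at the start), y along the hinge, z out of its top face, which lies 6 mm above the origin.
- cover_tower: Cover, as the first, of the case holding a tower shell (slender tan cone, 65 mm, lying across). All covers are sprung open. Pressed straight down about 60 mm from the hinge they take 1 to 3 N, then up to about 8 N to pass a catch in the last 8 mm of the free edge's way, then meet a firm stop at level and stay shut. Short of the catch they spring up.
- cover_empty: Cover, as the first, of the empty case (only its white pad inside): to stay open. Each case is a grey tray 100 x 80 mm, 29 mm high, fixed to the table; its hinge edge and walls run along the cover's own axes.

How it is judged:
At the end, for the whole second after the job is handed in: The covers of both filled cases are held shut by their catches, within 0.06 rad of level, and the cover of the empty case stands open by more than 0.3 rad (angle between each of cover_coil, cover_tower's own z axis and vertical below 0.06 rad and angle between cover_empty's own z axis and vertical above 0.3 rad); the robot touches nothing.
It also fails if it takes over 35 s, if anything falls off the work surface, if the arm or the gripper's body presses on something with over 40 N, if the wrist force passes 120 N, or if a joint passes its speed limit or range.

## Working session

There is one attempt and no reset: what is moved stays moved. The work goes in short steps, Python scripts to look and compute and a tool call to move; the robot and the scene stay as the last step left them, time stands still between calls to the robot, and variables do not carry over. Pictures are saved under pics/ and viewed, and the job is handed in when it is done.

Besides the shell and the picture viewer there is one more tool, called as name([rows], argument=value, ...), one row to a line, values as JSON. move_arm: Moves the arm, as the interface text tells. Its arguments: {"type":"object","properties":{"series":{"type":"array"},"force":{"type":"number"}},"required":["series"]}

```bash
mkdir -p pics; cat > h.py <<'E'
import numpy as np, cv2
from station import status, capture, camera_model, order
def grab(n,f):
    m=camera_model(n); p,d=capture(n); cv2.imwrite(f'pics/{f}.png',p); np.savez(f'{f}.npz',p=p,d=d,o=m['origin'],R=m['rotation'],f=210/np.tan(np.radians(m['fovy'])/2),cx=m['cx'],cy=m['cy']); return m
def load(f): return np.load(f'{f}.npz')
def xyz(f):
    z=load(f); v,u=np.mgrid[0:420,0:560]; d=z['d']
    P=np.stack([(u-z['cx'])/z['f']*d,(v-z['cy'])/z['f']*d,d],-1)
    R=np.array(z['R']).reshape(3,3); return P@R.T+z['o']
E
python3 - <<'E'
from h import *
print(status.state())
for n in('scene','top','wrist'):print(grab(n,n+'0'))
a=np.vstack([cv2.imread('pics/scene0.png')]);print(status.state()['time'])
E
```

```text
{'time': 0.0, 'joint_positions': array([-1.36899442e+00,  1.50978131e-01,  1.43801604e+00, -8.21047451e-07,
        1.55382093e+00, -1.34013426e-01]), 'dq': array([ 2.16856866e-03,  8.42447419e-05, -6.18073076e-04,  1.08452574e-05,
        8.92383690e-04, -4.43960604e-04]), 'joint_efforts': array([-2.82008696e-03, -7.13060689e+01, -5.70873034e+01, -6.75771244e-04,
        8.69904383e-03,  2.02528247e-05]), 'ee_pos': array([ 0.18940831, -0.54264434,  0.23068742]), 'orientation': array([-0.11773959, -0.69714738, -0.11860347,  0.69717726]), 'contact_force': array([ 0.61032064,  0.05049383, -0.1830211 ]), 'ft_torque': array([ 0.03644219, -0.013091  , -0.01483257]), 'finger_gap': 0.08572034578530123}
{'fovy': 42.055353694099914, 'cx': 285.22493485272656, 'cy': 208.9711956172671, 'origin': array([1.16392624, 0.23226148, 0.60076379]), 'rotation': array([-0.25460931,  0.52392506,  0.72436376, -0.36874622])}
{'fovy': 50.54894439924199, 'cx': 274.17125496491593, 'cy': 210.01006309222433, 'origin': array([0.44838505, 0.00407607, 0.77778593]), 'rotation': array([ 0.02139799, -0.70682526,  0.70693905, -0.01331736])}
{'fovy': 70.67843196879642, 'cx': 283.55914538412685, 'cy': 209.10774575738662, 'origin': array([ 0.26541544, -0.51544119,  0.37331235]), 'rotation': array([ 0.12905434,  0.80531616, -0.57131963, -0.09167738])}
0.15
```

View pics/top0.png

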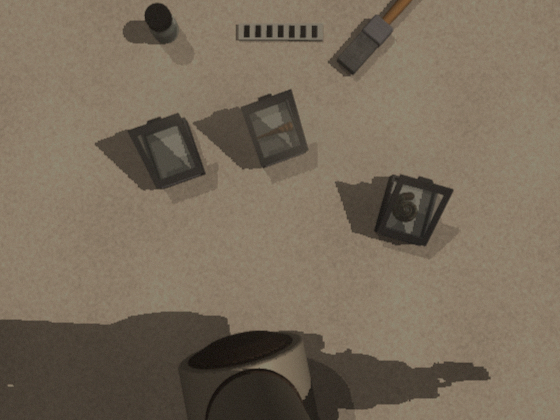

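View pics/scene0.png

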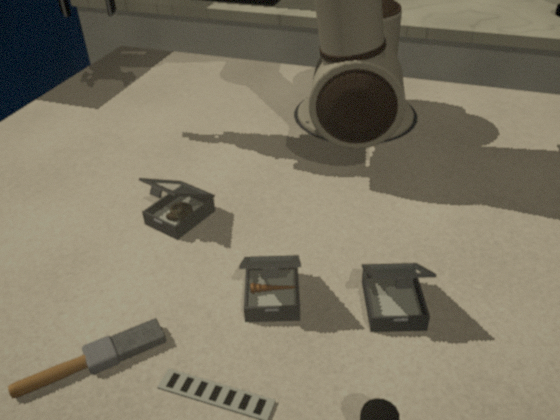

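Top view: the empty case is at about (167,150), the tower shell at (273,128) and the coil at (410,210). The scene view agrees. Next I get the geometry from depth.

```bash
sed -i "s/R=np.array(z\['R'\]).reshape(3,3); return/from scipy.spatial.transform import Rotation as Q; R=Q.from_quat(np.array(z['R']),scalar_first=True).as_matrix(); return/" h.py
python3 - <<'E'
from h import *
P=xyz('top0'); z=load('top0')
im=z['p']; c=[cv2.resize(im[y:y+110,x:x+110],(400,400),interpolation=cv2.INTER_CUBIC) for x,y in((115,100),(220,75),(360,155))]
dd=[cv2.resize(cv2.cvtColor(np.clip(P[y:y+110,x:x+110,2]*2000,0,255).astype(np.uint8),cv2.COLOR_GRAY2BGR),(400,400),interpolation=0) for x,y in((115,100),(220,75),(360,155))]
o=np.vstack([np.hstack(c),np.hstack(dd)]);cv2.imwrite('pics/z.png',cv2.resize(np.clip(o*1.5,0,255).astype(np.uint8),(800,533)))
H=P[...,2]
print(np.median(H[z['d']>0]))
n,l,s,ce=cv2.connectedComponentsWithStats((((H>0.012)&(H<.2)&(z['d']>0))).astype(np.uint8))
for i in range(1,n):
  if s[i,4]>300: 
    q=P[l==i]; print(s[i],ce[i],q.min(0),q.max(0),np.median(q,0))
E
```

```text
-0.00013221155347747926
[ 338    0   74   74 1689] [370.7838958   37.68383659] [ 0.72487373 -0.22725515  0.01201608] [ 0.85508126 -0.0982237   0.02303883] [ 0.78376864 -0.15349053  0.01806473]
[145   3  33  39 919] [160.94124048  22.41675734] [0.78239654 0.18259875 0.01203196] [0.82840302 0.22877848 0.06313497] [0.7984561  0.20239127 0.05770273]
[ 241   90   68   78 3410] [275.18592375 128.15307918] [ 0.55709696 -0.04424394  0.01231237] [0.66928236 0.06362576 0.09962196] [0.61560997 0.0107777  0.06822415]
[ 128  113   77   76 3631] [167.37317543 150.5618287 ] [0.52189204 0.13213397 0.01200666] [0.64313278 0.23931036 0.09866933] [0.58012419 0.18476037 0.06597238]
[ 376  175   78   72 3708] [412.27373247 209.28020496] [ 0.42485748 -0.26449813  0.01201284] [ 0.54432001 -0.15797967  0.09542376] [ 0.48502278 -0.20843725  0.06385698]
[ 178  331  141   89 2163] [259.90383726 354.54738789] [ 0.20037804 -0.04796328  0.09607511] [0.30991652 0.13889158 0.19999699] [0.2978402  0.02218214 0.18164518]
```

View pics/z.png

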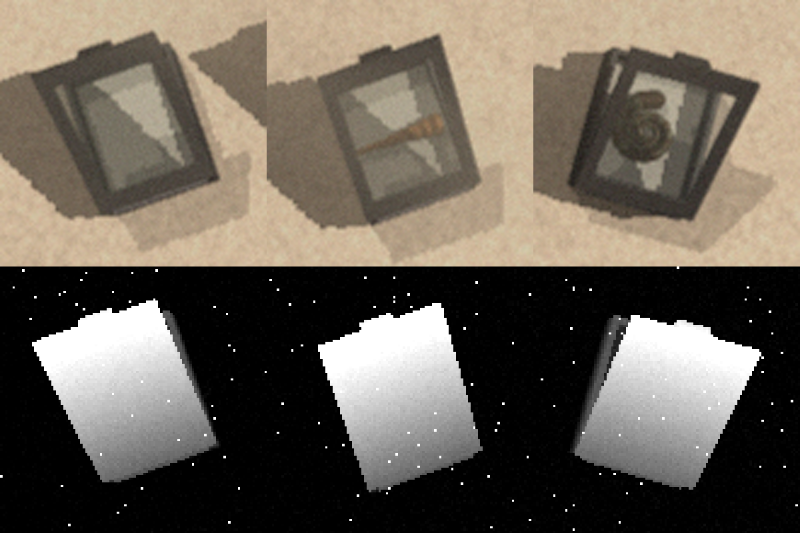

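The top row shows empty, tower and coil from left to right. The depth image sees the panes, so I fit a plane and rectangle to each cover.

```bash
cat > fit.py <<'E'
from h import *
from scipy.spatial.transform import Rotation as Q
def fit(f='top0',names=(('tower',(0.616,.011)),('coil',(.485,-.208)),('empty',(.58,.185)))):
  P=xyz(f); out={}
  for n,c in names:
    m=(np.hypot(P[...,0]-c[0],P[...,1]-c[1])<.085)&(P[...,2]>.034)&(P[...,2]<.125)
    m=cv2.morphologyEx(m.astype(np.uint8),cv2.MORPH_OPEN,np.ones((3,3)))>0
    q=P[m]
    for k in range(4):
      A=np.c_[q[:,:2],np.ones(len(q))]; co=np.linalg.lstsq(A,q[:,2],rcond=None)[0]; r=q[:,2]-A@co; q=q[abs(r)<(.02,.008,.004,.004)[k]]
    nz=np.array([-co[0],-co[1],1]);nz/=np.linalg.norm(nz)
    y=np.cross(nz,[co[0],co[1],0]);
    y=np.array([-co[1],co[0],0]);y/=np.linalg.norm(y);x=np.cross(y,nz)
    c0=q.mean(0);a=(q-c0)@x;b=(q-c0)@y
    lo,hi=np.percentile(a,[.5,99.5]);bl,bh=np.percentile(b,[.5,99.5])
    rect=cv2.minAreaRect(np.c_[a,b].astype(np.float32))
    hinge=c0+x*lo+y*(bl+bh)/2
    h=x[:2]/np.linalg.norm(x[:2])
    print(n,len(q),'tilt',np.arccos(nz[2]).round(3),'yaw',np.arctan2(h[1],h[0]).round(3),'len',(hi-lo).round(4),'wid',(bh-bl).round(4),'hinge',hinge.round(4),'rect',np.round(rect[1],4),rect[2],'co',co.round(4))
    for d in(.06,.07,.08):
      p=hinge[:2]+h*d; print('  press',d,p.round(4),'z surf',(co[:2]@p+co[2]).round(4))
if __name__=='__main__':
  import sys; fit(*sys.argv[1:2])
  s=status.state();R=Q.from_quat(s['orientation'],scalar_first=True).as_matrix();print(s['ee_pos'],R.round(4).tolist(),s['time'],s['contact_force'])
E
python3 fit.py
```

```text
tower 3258 tilt 0.614 yaw 0.346 len 0.1076 wid 0.0831 hinge [ 0.5718 -0.0051  0.0353] rect [0.1097 0.0842] 0.014613796956837177 co [ 0.6634  0.2394 -0.3428]
  press 0.06 [0.6283 0.0153] z surf 0.0777
  press 0.07 [0.6377 0.0187] z surf 0.0847
  press 0.08 [0.6471 0.022 ] z surf 0.0918
coil 3305 tilt 0.559 yaw -0.287 len 0.1076 wid 0.0836 hinge [ 0.4368 -0.1977  0.0358] rect [0.1094 0.0843] 0.16064809262752533 co [ 0.6    -0.1772 -0.2613]
  press 0.06 [ 0.4944 -0.2147] z surf 0.0734
  press 0.07 [ 0.504  -0.2175] z surf 0.0796
  press 0.08 [ 0.5135 -0.2204] z surf 0.0859
empty 3331 tilt 0.603 yaw 0.337 len 0.1069 wid 0.0836 hinge [0.5353 0.171  0.0353] rect [0.1088 0.0845] 0.03619689866900444 co [ 0.6504  0.2275 -0.3518]
  press 0.06 [0.5919 0.1908] z surf 0.0767
  press 0.07 [0.6014 0.1941] z surf 0.0836
  press 0.08 [0.6108 0.1974] z surf 0.0905
[ 0.18942172 -0.54270197  0.23081865] [[-0.0002, 0.3295, -0.9441], [0.0009, -0.9441, -0.3295], [-1.0, -0.0009, -0.0001]] 0.15 [-0.35670204 -0.26834432  0.1511767 ]
```

move_arm([
  [0,-8.25,-16,0,0],
  [0,-8.25,-16,0,0],
  [0,-8.25,-16,0,0],
  [0,-8.25,-16,0,0],
  [1,-8.25,-16,0,0],
  [2,-8.25,-16,0,0],
  [3,-8.25,-16,0,0],
  [3,-8.25,-16,0,0],
], force=60)

```text
time: 0.82
ee_pos: [0.4166, -0.3028, 0.1945]
orientation: [0.118, 0.697, 0.118, -0.697]
contact_force: [0.6, -0.3, -0.0]
finger_gap: -0.0001
```

move_arm([
  [1,-2.2,-4.25,0,0],
  [1.6,-2.2,-4.25,0,0],
  [1.6,-2.2,-4.25,0,0],
  [1.6,-2.2,-4.25,0,0],
  [1.6,-2.2,-4.25,0,0],
  [1.6,-2.2,-4.25,0,0],
])

```text
time: 1.32
ee_pos: [0.4976, -0.2175, 0.1546]
orientation: [-0.118, -0.697, -0.119, 0.697]
contact_force: [0.7, -1.2, 0.0]
finger_gap: -0.0001
```

```bash
python3 - <<'E'
from fit import *
s=status.state();print(s)
R=Q.from_quat(s['orientation'],scalar_first=True).as_matrix();print((R.T@(np.array([.499,-.216,.0795])-s['ee_pos'])/.025).round(3))
E
```

```text
{'time': 1.3167, 'joint_positions': array([-5.53885227e-01,  1.23039679e-01,  1.62501087e+00, -2.34307262e-04,
        1.39404499e+00,  6.80323236e-01]), 'dq': array([-0.03039473, -0.01358885, -0.00398532, -0.00203903,  0.00215567,
       -0.00202995]), 'joint_efforts': array([ 2.82962948e+00, -6.47997093e+01, -5.40887296e+01,  1.74469831e-01,
       -6.16006320e-02,  1.62491295e-01]), 'ee_pos': array([ 0.49762181, -0.21754731,  0.15462327]), 'orientation': array([-0.11839887, -0.69692697, -0.11851154,  0.6973016 ]), 'contact_force': array([ 0.71114111, -1.19220198,  0.02885381]), 'ft_torque': array([ 0.00399687, -0.00056207,  0.05799838]), 'finger_gap': -5.201660331927036e-05}
[ 3.005 -0.039 -0.074]
```

move_arm([
  [1.0,0,0,0,0],
  [2.0,0,0,0,0],
  [2.6,0,0,0,0],
  [3.2,0,0,0,0],
  [3.6,0,0,0,0],
  [4.0,0,0,0,0],
  [4.2,0,0,0,0],
  [4.4,0,0,0,0],
])

```text
time: 1.98
ee_pos: [0.4979, -0.2182, 0.0449]
orientation: [0.118, 0.697, 0.118, -0.697]
contact_force: [1.4, -1.6, 2.4]
finger_gap: 0.0001
```

move_arm([
  [0.1,0,0,0,0],
  [0.18,0,0,0,0],
  [0.24,0,0,0,0],
  [0.3,0,0,0,0],
  [0.34,0,0,0,0],
  [0.34,0,0,0,0],
])

```text
time: 2.48
ee_pos: [0.498, -0.2176, 0.0365]
orientation: [0.118, 0.697, 0.118, -0.697]
contact_force: [1.8, -1.7, 2.5]
finger_gap: -0.0003
```

move_arm([
  [0.03,0,0,0,0],
  [0.06,0,0,0,0],
  [0.06,0,0,0,0],
])

```text
time: 2.73
ee_pos: [0.498, -0.2176, 0.0357]
orientation: [0.118, 0.697, 0.118, -0.697]
contact_force: [-2.1, 0.6, 16.8]
finger_gap: -0.0001
```

move_arm([
  [-1.5,0,0,0,0],
  [-3,0,0,0,0],
  [-4.8,-0.5,-0.6,0,0],
  [-4.8,-7.1,-8.2,0,0],
  [-4.8,-7.1,-8.2,0,0],
  [-4.8,-7.1,-8.2,0,0],
  [-4.8,-7.1,-8.2,0,0],
  [-4.8,-7.1,-8.2,0,0],
])

```text
time: 3.4
ee_pos: [0.6101, -0.0205, 0.1534]
orientation: [-0.118, -0.697, -0.118, 0.697]
contact_force: [-0.1, -0.3, 1.1]
finger_gap: -0.0001
```

```bash
python3 - <<'E'
from fit import *
grab('top','top1'); P=xyz('top1')
m=(np.hypot(P[...,0]-.4895,P[...,1]+.2134)<.03); print(np.median(P[m][:,2]),np.percentile(P[m][:,2],[5,95]))
s=status.state();print(s['ee_pos'],s['contact_force'],s['time'])
R=Q.from_quat(s['orientation'],scalar_first=True).as_matrix();print((R.T@(np.array([.633,.017,.036])-s['ee_pos'])/.025).round(3))
E
```

```text
0.035605132935259076 [0.03343212 0.0375588 ]
[ 0.61264178 -0.0146593   0.15340155] [-0.72341285  8.72228242 -2.24524982] 3.45
[ 4.7   -0.913 -1.182]
```

View pics/top1.png

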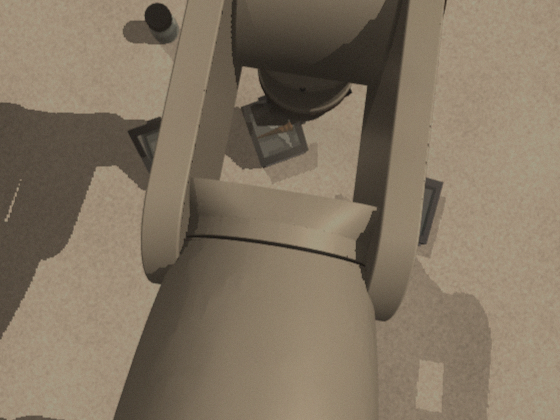

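The coil cover, visible at about (430,210), now lies flat with its top at 0.036 m. The tower is next.

move_arm([
  [0,-0.7,-0.9,0,0],
  [0,-0.7,-0.9,0,0],
  [0,-0.7,-0.9,0,0],
  [0,-0.7,-0.9,0,0],
])

```text
time: 3.78
ee_pos: [0.6248, 0.0011, 0.1531]
orientation: [-0.118, -0.697, -0.118, 0.698]
contact_force: [0.4, -0.3, -0.8]
finger_gap: -0.0004
```

move_arm([
  [0,-0.49,-0.52,0,0],
  [0,-0.49,-0.52,0,0],
  [1.0,-0.49,-0.52,0,0],
  [2.0,-0.49,-0.52,0,0],
  [2.6,-0.49,-0.52,0,0],
  [3.2,-0.49,-0.52,0,0],
  [3.7,-0.49,-0.52,0,0],
  [4.1,-0.49,-0.52,0,0],
])

```text
time: 4.45
ee_pos: [0.6332, 0.0164, 0.0502]
orientation: [-0.118, -0.697, -0.118, 0.697]
contact_force: [1.3, -0.5, 1.8]
finger_gap: 0.0002
```

move_arm([
  [0.1,0,0,0,0],
  [0.2,0,0,0,0],
  [0.3,0,0,0,0],
  [0.38,0,0,0,0],
  [0.46,0,0,0,0],
  [0.52,0,0,0,0],
  [0.55,0,0,0,0],
  [0.55,0,0,0,0],
])

```text
time: 5.12
ee_pos: [0.6342, 0.0172, 0.0379]
orientation: [0.118, 0.698, 0.118, -0.696]
contact_force: [3.4, -0.7, 4.1]
finger_gap: 0.0002
```

move_arm([
  [0.03,0,0,0,0],
  [0.06,0,0,0,0],
  [0.09,0,0,0,0],
  [0.09,0,0,0,0],
])

```text
time: 5.45
ee_pos: [0.6338, 0.0172, 0.0358]
orientation: [0.118, 0.697, 0.118, -0.697]
contact_force: [-0.3, 0.3, 11.7]
finger_gap: -0.0001
```

move_arm([
  [0.03,0,0,0,0],
  [0.03,0,0,0,0],
])

```text
time: 5.62
ee_pos: [0.6338, 0.0172, 0.0356]
orientation: [0.118, 0.698, 0.118, -0.697]
contact_force: [-3.5, -0.3, 19.4]
finger_gap: -0.0002
```

move_arm([
  [-1.5,0,0,0,0],
  [-3,0,0,0,0],
  [-4.6,0,0,0,0],
  [-6,0.5,0.8,0,0],
  [-8,15,24,0,0],
  [-8,15,24,0,0],
  [-8,15,24,0,0],
  [-8,15,24,0,0],
])

```text
time: 6.28
ee_pos: [0.513, -0.1313, 0.1957]
orientation: [-0.118, -0.697, -0.119, 0.697]
contact_force: [1.4, -0.5, 0.1]
finger_gap: 0.0003
```

move_arm([
  [0,10,16,0,0],
  [0,10,16,0,0],
  [0,10,16,0,0],
  [0,10,16,0,0],
  [0,10,16,0,0],
  [0,10,16,0,0],
  [0,10,16,0,0],
  [0,10,16,0,0],
])

```text
time: 6.95
ee_pos: [0.3043, -0.3914, 0.1958]
orientation: [-0.118, -0.697, -0.119, 0.697]
contact_force: [1.1, -0.1, 0.1]
finger_gap: 0.0003
```

move_arm([
  [0,3,5,0,0],
  [0,3,5,0,0],
  [0,3,5,0,0],
  [0,3,5,0,0],
  [0,3,5,0,0],
  [0,3,5,0,0],
])

```text
time: 7.45
ee_pos: [0.2119, -0.5027, 0.1951]
orientation: [-0.117, -0.697, -0.118, 0.697]
contact_force: [0.4, -0.5, 0.1]
finger_gap: -0.0002
```

```bash
python3 - <<'E'
from fit import *
grab('top','top2');grab('scene','scene2'); P=xyz('top2')
for n,c,h in(('tower',(.5718,-.0051),.346),('coil',(.4368,-.1977),-.287),('empty',(.5353,.171),.337)):
  u=np.array([np.cos(h),np.sin(h)]);v=np.array([-u[1],u[0]]);D=P[...,:2]-c
  a=D@u;b=D@v;m=(abs(b)<.036)&(a>.005)&(a<.08)&(P[...,2]>.025)&(P[...,2]<.12)
  q=np.c_[a[m],b[m],np.ones(m.sum())];k=np.linalg.lstsq(q,P[...,2][m],rcond=None)[0]
  print(n,m.sum(),k.round(4),'tilt',np.arctan(np.hypot(*k[:2])).round(3))
s=status.state();print(s['ee_pos'],s['contact_force'],s['dq'].round(3),s['time'])
cv2.imwrite('pics/final.png',np.hstack([cv2.resize(cv2.imread('pics/'+f+'2.png'),(400,300)) for f in('top','scene')]))
E
```

```text
tower 1867 [-0.0035 -0.0007  0.0354] tilt 0.004
coil 1946 [-0.0009 -0.      0.0357] tilt 0.001
empty 2388 [ 0.689  -0.0011  0.0352] tilt 0.603
[ 0.21319508 -0.50183508  0.19563114] [-0.25587271  1.50839444 -0.58586347] [ 0.014 -0.009  0.    -0.001 -0.004 -0.001] 7.55
```

View pics/final.png

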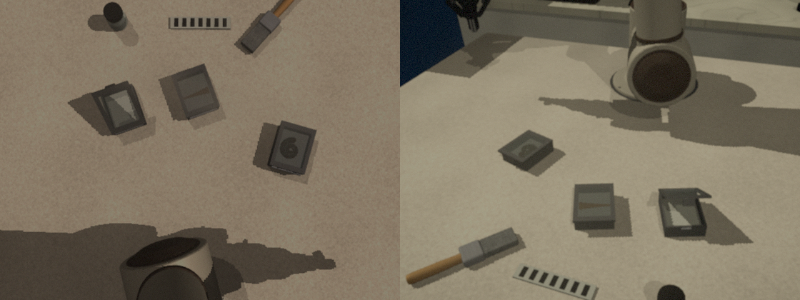

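The tower cover (195,90) and coil cover (290,147) are shut, and the empty one (120,108) stands open. The arm is clear of everything, so I hand in.

```bash
python3 -c "
from station import order;print(order.sign_off())"
```

```text
the job is handed in; nothing more can be done
None
```

I shut the covers of the coil and tower cases, left the empty case open, and handed the job in at about 7.6 s of the 35 s allowed. I pressed each cover from above with closed fingers, about 65 mm from its hinge, until it met the firm stop. The last readings there were 17 N for the coil and 19 N for the tower.

The last depth check, with the arm pulled back, gave these tilts from level:

| Cover | Tilt (rad) | Needed |
|---|---|---|
| Coil | 0.001 | below 0.06 |
| Tower | 0.004 | below 0.06 |
| Empty | 0.603 (unchanged) | above 0.3 |

Both filled covers stayed down after the fingers lifted, about 2 s for the tower. The arm was touching nothing, with the wrist force at sensor noise. No check failed or disagreed, and the sign-off itself reports no verdict.

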